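# Set the heater transformer to its line and switch it on

### The arm

A 6-joint arm with a two-finger parallel gripper is mounted at the origin on the work surface. World frame = base frame: x ahead of the robot, y to its left, z up, the work surface at z = 0. Lengths are in m, angles in rad, forces in N, time in s.
With the tool pointing down it reaches from about 0.275 to 0.725 m from the base axis. Payload 15.9 kg.
Tool frame: the origin (TCP) lies midway between the tips of the shut fingers; the grasp point (between the pads) lies env.hold_point_z behind it (env.hold_point_z is the distance from the TCP to the grasp point, in m); z points along the fingers, y is the direction in which the jaws open and shut (so a half turn about z gives the same grasp; the last joint's range is limited). The gripper opens to 85 mm and grips with 20 to 120 N. Pads are 22 mm wide; open, the fingers measure 114 mm over their backs; the gripper's body (76 mm by 85 mm) begins 54 mm behind the grasp point. The pads swing forward as they close: fully open they stand 13 mm farther back than shut.
Start: joints at [-1.207, 0.213, -0.034, 1.323, 0, 1.571], TCP at [0.178, -0.467, 0.231] pointing down, gripper open.
Joint ranges: [-2.98, 2.98], [-0.74, 1.72], [-1.14, 1.35], [-2.1, 2.04], [-1.57, 1.44], [-3.14, 3.14]. Speed limits (rad/s): [1.89, 1.89, 2.39, 2.57, 3.14, 3.14].

### API

Orientations are given as a rotation vector (axis times angle).
In Python, from station import env gives the robot as it stands.
- The arm moves only by the tool play_rows, never from a script. Its arguments are lists of equal length, an entry for each row: "claw": the finger opening in m, from 0 to 0.0854; "slide": the shift along the tool's x, y, z in m, a list of three; "delta_rot": the turn, a rotation vector about the tool's x, y, z in rad, a list of three. In form: {"claw": [claw, ...], "slide": [[dx, dy, dz], ...], "delta_rot": [[ax, ay, az], ...]}. A call has 1 to 20 rows; each row is the pose to reach, as a shift and turn from the pose commanded when the call began, along the tool's axes at that moment; what a row does not reach only later rows make up. A row lasts 1/12 s, in which the tool goes at most 41.7 mm and 7.16 degrees, less where a joint would pass 70% of its speed; a pose out of reach is approached as far as the arm can. A call with a gripper value outside its range is refused whole. The fingers move at their own pace and stop on an object; the grip force is fixed at half the most. Time passes only in rows, so rows that repeat a pose let the fingers close. It gives the time, the measured TCP pose, the force and the opening at its end, in the units of the state.
- env.get_state(): the state, without advancing time (a new reading comes with each control period).
- env.get_image(name): name is "scene" or "side" or "wrist"; returns a dict with "image" (420x560x3 uint8, blue, green, red), "intrinsics" (3x3 intrinsics, pixels), "xyz" and "rotation" of the camera in the world. Camera axes: x right, y down, z forward; pixel columns grow to the right and rows downward; lengths in m; the calibration is good to about 2 mm. A picture is of the moment at which its call begins. There is no depth.
- env.finish_job(): hands the job in, once; it reports no verdict.
The state is a dict: "time": time; "qpos": joint angles; "dq": joint speeds; "tau": joint torques, N m; "position": TCP position; "ee_rot": TCP orientation; "contact_force": force on the tool from outside, world axes, zero at the start; "wrist_torque": the same for the moment, N m; "width": opening from 0.0 (shut) to 1.0 (fully open).
Only numpy, scipy, OpenCV 4.12 (cv2) and the standard library are available. Lean on these libraries where they do the work, as an engineer would, in place of code of your own. Each camera call takes 0.05 s, during which the arm holds its last target. There are 200 camera calls.

### The job

Set up the heater supply: with a fingertip, gently push the grip bar of the transformer's black dial clockwise, without pinching the bar, until its white index mark lines up with the red line painted across the scale. Only when it is set, press the green button fully in with a fingertip and let it go, leaving the dial on the line. Do not press the red button, and leave the things lying around the transformer where they are.

Things in the scene. Friction and masses are not known exactly. Their poses are not given: they have to be found in the camera images.
- transformer: Bench transformer, fixed: blue case 240 x 220 mm (own x, y), 140 mm tall to its flat top panel. Origin: centre of the underside; own -x is the operator's side. On the panel, mm from the origin: dial axis x +30 y 0; green button x -82 y -18, red x -82 y -78 (black housings 40 across, 12 tall); meter x -82 y +58, 8 tall; lamp, fuse holder in the far corners, 10 tall.
- dial (a joint): Dial angle, rad: 0 at the lower stop, growing clockwise seen from above, 5.24 at the upper stop. At 0 the index points 150 degrees counter-clockwise from the case's +x. Stiff: turning takes 0.12 N m (about 3.5 N at 35 mm from the axis); it stays where it is left, no spring. It starts 0.7 to 3.5 rad counter-clockwise of the red line.
- dial_center (a point): On the dial's axis, top of its grip bar, 176 mm above the bench; x axis along the bar to the index end, z up. The dial: black skirt disc, radius 45 mm, top 152 mm above the bench; across it stands a straight bar 84 mm long, 16 mm thick, 24 mm tall above the skirt, with a hub of radius 16 mm in the middle. The bar may be pushed on a flank near either end.
- dial_index (a point): Outer end of the white index mark, 3 mm wide, which runs along the top of one half of the bar, down its end and over the skirt's edge: 45 mm from the dial's axis, 152 mm above the bench. Turns with the dial.
- red_line: Red line, 5 mm wide, painted radially on the white scale plate (radius 72 mm), from 47 to 71 mm from the dial's axis. Origin on the dial's axis, 142 mm above the bench; x axis outwards along the line, z up. The dial is set when dial_index lies on this x axis.
- on_button (a joint): Travel of the green button, m: 0 released, 0.006 fully in. Springs back by itself.
- on_button_top (a point): Centre of the top face of the green button (24 mm across, standing 6 mm out of its black housing, its top 158 mm above the bench); pressed straight down against a spring, about 5 N when fully in.
- off_button (a joint): Travel of the red button, m: 0 released, 0.006 fully in.
- off_button_top (a point): Centre of the top face of the red button, alike to the green one and 60 mm from it. Not to be pressed.
- lab_jack_mid (a point): Centre of the loose scissor jack with blue plates (130 x 150 mm, 110 mm tall) beside the case, 56 mm above the bench. Leave it.
- tape_roll_mid (a point): Centre of the loose roll of blue tape, 92 mm across, 25 mm tall, lying flat. Leave it.
- reagent_jar_mid (a point): Centre of the loose amber jar with a white cap, 62 mm across, 95 mm tall. Leave it.
- screwdriver_mid (a point): Middle of the loose orange-handled screwdriver, 170 mm long, lying between robot and case; 13 mm above the bench. Leave it.

How it is judged:
On the way, in this order (a step that is already met when the one before it is completed fails the run):
1. the dial's index mark is on the red line and the dial is at rest (y of dial_index in the frame of red_line between -0.0035 and 0.0035 m and x of dial_index in the frame of red_line above 0 m and velocity of joint dial between -0.05 and 0.05 rad/s), for 0.3 s.
2. the green button is pressed fully in by the fingers (value of joint on_button above 0.0048 m and contact force between the fingers and on_button above 0.5 N), for 0.05 s.
At the end, for the whole second after the job is handed in: The white index mark stands within 3.5 mm (about 4.5 degrees) of the middle of the red line, the dial is at rest, and both buttons are released (all of step 1 and value of joint each of on_button, off_button below 0.0015 m); the robot touches nothing.
It fails at once if the green button is pressed while the dial is not on the line (value of joint on_button above 0.003 m and (y of dial_index in the frame of red_line above 0.0035 m or y of dial_index in the frame of red_line below -0.0035 m or x of dial_index in the frame of red_line below 0 m)).
It fails at once if the red button is pressed (value of joint off_button above 0.002 m).
It fails at once if the dial is pinched or forced with more than 30 N (contact force between the fingers and dial above 30 N).
It fails at once if the jack, tape roll, jar or screwdriver is lifted or moved more than 15 mm (distance of any of lab_jack_mid, tape_roll_mid, reagent_jar_mid, screwdriver_mid from where it was at the start of the episode above 0.015 m).
It also fails if it takes over 53 s, if anything falls off the work surface, if the arm or the gripper's body presses on something with over 40 N, if the wrist force passes 120 N, or if a joint passes its speed limit or range.

## Working session

There is one attempt and no reset: what is moved stays moved. The work goes in short steps, Python scripts to look and compute and a tool call to move; the robot and the scene stay as the last step left them, time stands still between calls to the robot, and variables do not carry over. Pictures are saved under pics/ and viewed, about 8 in all and at most 12, crops included, and the job is handed in when it is done.

Besides the shell and the picture viewer there is one more tool, called as name(argument=value, ...) on one line, values as JSON. play_rows: Moves the arm, as the interface text tells. Its arguments: {"type":"object","properties":{"claw":{"type":"array"},"slide":{"type":"array"},"delta_rot":{"type":"array"}},"required":["claw","slide","delta_rot"]}

```bash
mkdir -p pics
cat > h.py <<'E'
import numpy as np, cv2
from station import env
from scipy.spatial.transform import Rotation as R
def snap(n,fn):
    d=env.get_image(n); cv2.imwrite(fn,d['image']); np.savez(fn[:-4]+'.npz',K=d['intrinsics'],t=d['xyz'],R=d['rotation']); return d
def ray(fn,u,v,z):
    c=np.load(fn[:-4]+'.npz'); r=c['R'] 
    r=r if r.shape==(3,3) else R.from_rotvec(r).as_matrix()
    d=r@np.linalg.inv(c['K'])@np.array([u,v,1.]); return c['t']+d*(z-c['t'][2])/d[2]
def proj(fn,p):
    c=np.load(fn[:-4]+'.npz'); r=c['R']
    r=r if r.shape==(3,3) else R.from_rotvec(r).as_matrix()
    q=c['K']@(r.T@(np.asarray(p)-c['t'])); return q[:2]/q[2]
E
python3 - <<'E'
from h import *
for n in('scene','side','wrist'):
    d=snap(n,f'pics/{n}0.png'); print(n,d['xyz'],d['rotation'])
print(env.get_state(),env.hold_point_z)
a=[cv2.imread(f'pics/{n}0.png') for n in('scene','side')]
E
```

```text
scene [1.16353268 0.51197834 1.09993632] [-1.2332001  -2.44302797  0.8220369 ]
side [ 0.37577466 -0.54742257  0.83900218] [-2.38232477  0.33028759 -0.14530608]
wrist [ 0.23914213 -0.44433392  0.37380628] [ 2.40474244 -1.6568038  -0.21905582]
{'time': 0.15, 'qpos': array([-1.20700513e+00,  2.13250148e-01, -3.48977420e-02,  1.32350133e+00,
        2.05355608e-05,  1.57078920e+00]), 'dq': array([ 0.00092173, -0.00081397,  0.00219825, -0.00018163,  0.00065523,
        0.00153323]), 'tau': array([-3.71590810e-03, -6.86403322e+01,  4.87251770e+01,  1.29846550e-02,
       -1.59614233e-04, -1.22765465e-05]), 'position': array([ 0.17782272, -0.46703001,  0.23093316]), 'ee_rot': array([-3.08893374e+00, -5.68154544e-01,  2.10561531e-04]), 'contact_force': array([-0.40707815, -0.61805922, -0.52538077]), 'wrist_torque': array([-0.02284805, -0.0113419 , -0.02777354]), 'width': 1.0077049909760638} 0.0187
```

View pics/scene0.png

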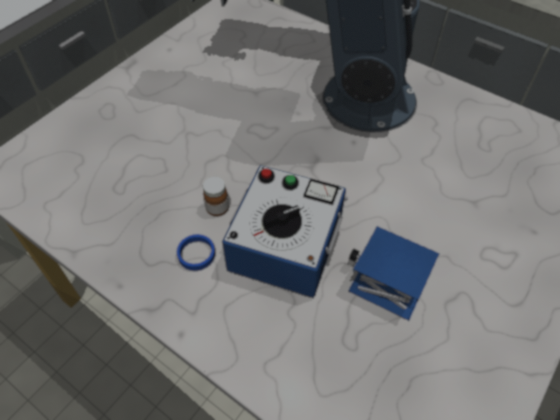

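View pics/side0.png

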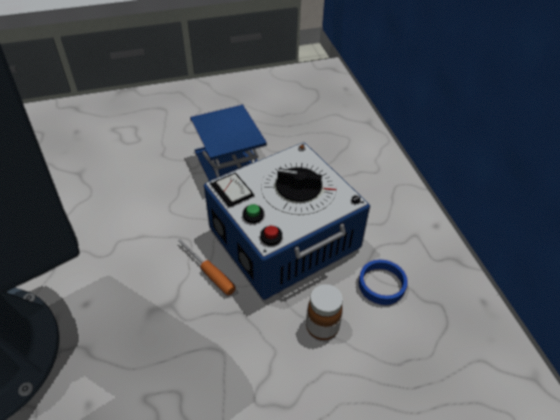

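The side view shows green at about (253,211), red at (271,234), the dial at (299,184) and the red line near (330,189). The index points left, towards (280,171). Next I'll zoom in.

Run:
```python
from h import *
a=cv2.imread('pics/side0.png')[140:250,200:375]; b=cv2.imread('pics/scene0.png')[160:270,220:350]
A=cv2.resize(a,(0,0),fx=4.5,fy=4.5,interpolation=2)[:, :800]
cv2.imwrite('pics/za.png',A)
from scipy.ndimage import label
for n in('side','scene'):
    f=f'pics/{n}0.png'; h=cv2.cvtColor(cv2.imread(f),cv2.COLOR_BGR2HSV)
    for c,m in(('g',(h[...,0]>45)&(h[...,0]<85)&(h[...,1]>120)),('r',((h[...,0]<6)|(h[...,0]>173))&(h[...,1]>90))):
        l,k=label(m)
        for i in range(1,k+1):
            v,u=np.where(l==i)
            if len(u)>8 and 200<u.mean()<380 and 140<v.mean()<260:
                print(n,c,len(u),u.mean(),v.mean(),ray(f,u.mean(),v.mean(),.156)[:2],ray(f,u.mean(),v.mean(),.142)[:2])
```

```text
side g 136 252.5514705882353 210.72794117647058 [0.51354881 0.06684814] [0.51637287 0.0794393 ]
side r 177 270.84180790960454 232.28248587570621 [0.53151387 0.00969619] [0.53470617 0.02111586]
scene g 72 290.125 179.98611111111111 [0.51608258 0.06753565] [0.50647992 0.06094389]
scene r 97 265.96907216494844 173.5463917525773 [0.53376282 0.01023419] [0.52442239 0.00279257]
```

View pics/za.png

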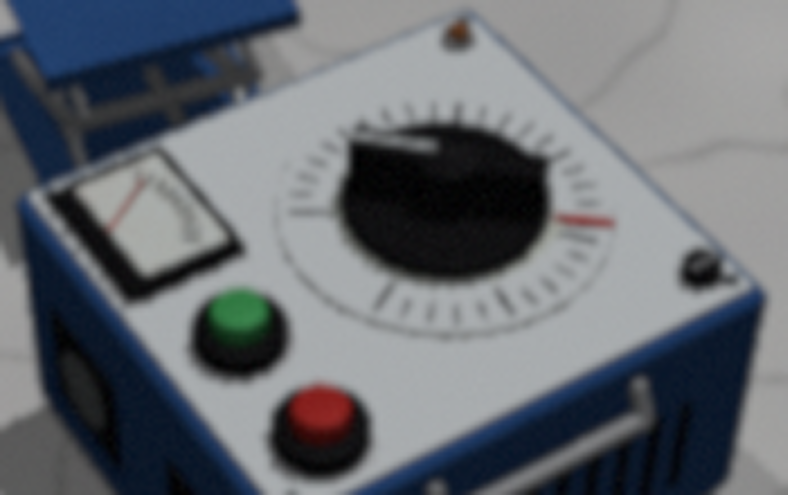

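Run:
```python
from h import *
f='pics/side0.png'
C=np.array([.617,.117])
P=lambda u,v,z:ray(f,u/4.5+200,v/4.5+140,z)[:2]
for nm,u,v,z in(('red in',557,218,.142),('red out',612,223,.142),('idx bar end',354,141,.176),('idx inner',437,147,.176)):
    p=P(u,v,z); d=p-C; print(nm,p,np.hypot(*d),np.degrees(np.arctan2(d[1],d[0])))
print(proj(f,[*C,.176]),env.get_state()['position'])
print(R.from_rotvec(env.get_state()['ee_rot']).as_matrix().round(3))
```

```text
red in [0.66060277 0.09929187] 0.04706143932287359 -22.10325242480944
red out [0.68197129 0.09033752] 0.07022931745254415 -22.31193635533735
idx bar end [0.58066909 0.13257997] 0.03953062480861084 156.7886475769202
idx inner [0.61270708 0.12006376] 0.005274067043919862 144.48544373418878
[299.81440612 173.34081624] [ 0.17782272 -0.46703001  0.23093316]
[[ 0.935  0.356 -0.   ]
 [ 0.356 -0.935  0.001]
 [ 0.    -0.001 -1.   ]]
```

play_rows(claw=[0, 0, 0, 0, 0, 0, 0, 0, 0, 0, 0, 0, 0, 0, 0, 0, 0, 0, 0, 0], slide=[[0, 0, -0.03], [0.03, -0.018, -0.03], [0.064, -0.039, -0.03], [0.1, -0.06, -0.03], [0.133, -0.078, -0.03], [0.166, -0.097, -0.03], [0.2, -0.117, -0.03], [0.233, -0.136, -0.03], [0.266, -0.156, -0.03], [0.3, -0.175, -0.03], [0.332, -0.195, -0.03], [0.365, -0.214, -0.03], [0.4, -0.234, -0.03], [0.43, -0.253, -0.03], [0.465, -0.272, -0.03], [0.5, -0.292, -0.03], [0.53, -0.311, -0.03], [0.565, -0.33, -0.03], [0.6, -0.35, -0.03], [0.63, -0.37, -0.03]], delta_rot=[[0, 0, 0], [0, 0, 0], [0, 0, 0], [0, 0, 0], [0, 0, 0], [0, 0, 0], [0, 0, 0], [0, 0, 0], [0, 0, 0], [0, 0, 0], [0, 0, 0], [0, 0, 0], [0, 0, 0], [0, 0, 0], [0, 0, 0], [0, 0, 0], [0, 0, 0], [0, 0, 0], [0, 0, 0], [0, 0, 0]])

```text
time: 1.82
position: [0.636, 0.1047, 0.2607]
ee_rot: [-3.09, -0.569, 0.001]
contact_force: [-0.0, -0.9, 0.0]
width: -0.005
```

Run:
```python
from h import *
s=env.get_state(); print(s['time'],s['position'],s['qpos'],s['ee_rot'],s['contact_force'],s['width'])
snap('wrist','pics/w1.png')
```

```text
1.8167 [0.63601441 0.1046696  0.26068931] [ 1.63111853e-01  5.40670469e-01  5.14036316e-01  1.54462060e+00
 -5.66994715e-06  2.94058890e+00] [-3.08966914e+00 -5.68796572e-01  7.20127667e-04] [-0.02392735 -0.88087907  0.00428841] -0.004515278961638099
```

View pics/w1.png

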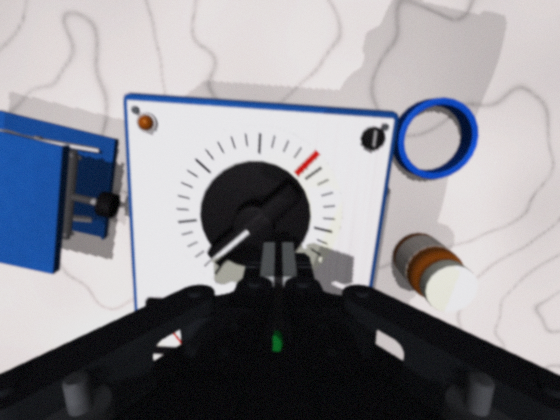

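The wrist view shows the dial centre near (256,213) and the red line from (297,174) to (318,152). The index runs from (248,233) to (209,264), so it is almost diametrically opposite the line.

```bash
cat >> h.py <<'E'
def ang(p,C): d=np.asarray(p)[:2]-C[:2]; return np.hypot(*d),np.degrees(np.arctan2(d[1],d[0]))
def col(f,kind):
    h=cv2.cvtColor(cv2.imread(f),cv2.COLOR_BGR2HSV)
    m=((h[...,0]<6)|(h[...,0]>173))&(h[...,1]>110)
    v,u=np.where(m); return u,v
E
python3 - <<'E'
from h import *
f='pics/w1.png'
g=cv2.cvtColor(cv2.imread(f),cv2.COLOR_BGR2GRAY)
# skirt outline: scan rays on upper half for dark->white edge
pts=[]
for a in np.radians(np.arange(-170,-5,5)):
    for r in np.arange(35,75,.5):
        u,v=256+r*np.cos(a),213+r*np.sin(a)
        if g[int(round(v)),int(round(u))]>100: pts.append(ray(f,u,v,.149)[:2]); break
pts=np.array(pts)
A=np.c_[2*pts,np.ones(len(pts))]; s=np.linalg.lstsq(A,(pts**2).sum(1),rcond=None)[0]
C=s[:2]; print('C',C,'r',np.sqrt(s[2]+C@C), np.std(np.hypot(*(pts-C).T)))
u,v=col(f,0); k=(u>285)&(u<325)&(v>140)&(v<180); p=np.array([ray(f,a,b,.142)[:2] for a,b in zip(u[k],v[k])])
print('red',k.sum(),ang(p.mean(0),C)); w=np.linalg.svd(p-p.mean(0))[2][0]; print(np.degrees(np.arctan2(w[1],w[0])))
a,b=ray(f,248,233,.176),ray(f,217,258,.176); print(a,b,ang(b,a), ang(ray(f,210,264,.152),C))
for u in(260,276,279,297): print(ray(f,u,243,.2607)[:2])
print(proj(f,[.636,.1047,.2607]))
E
```

```text
C [0.61899222 0.11766269] r 0.04420272741844186 0.00023717409775694687
red 145 (np.float64(0.058824437825076716), np.float64(-23.60032889651902))
156.708341101606
[0.61270558 0.1191372  0.176     ] [0.58555165 0.13430353 0.176     ] (np.float64(0.031102306545386156), np.float64(150.81525600248872)) (np.float64(0.056595851936535706), np.float64(158.0573414285414))
[0.6415429  0.11534463]
[0.64420889 0.10835988]
[0.64470874 0.10705032]
[0.64770762 0.0991934 ]
[277.07452856 260.7143539 ]
```

play_rows(claw=[0, 0, 0, 0, 0, 0, 0, 0, 0, 0, 0, 0, 0, 0, 0, 0, 0, 0, 0, 0], slide=[[0.01, -0.004, 0], [0.02, -0.008, 0], [0.033, -0.0144, 0], [0.033, -0.0144, 0], [0.033, -0.0144, 0], [0.033, -0.0144, 0], [0.033, -0.0144, 0], [0.033, -0.0144, 0], [0.033, -0.0144, 0], [0.033, -0.0144, 0], [0.033, -0.0144, 0], [0.033, -0.0144, 0], [0.033, -0.0144, 0], [0.033, -0.0144, 0], [0.033, -0.0144, 0], [0.033, -0.0144, 0], [0.033, -0.0144, 0], [0.033, -0.0144, 0], [0.033, -0.0144, 0], [0.033, -0.0144, 0]], delta_rot=[[0, 0, -0.12], [0, 0, -0.24], [0, 0, -0.36], [0, 0, -0.48], [0, 0, -0.6], [0, 0, -0.72], [0, 0, -0.84], [0, 0, -0.96], [0, 0, -1.08], [0, 0, -1.2], [0, 0, -1.32], [0, 0, -1.44], [0, 0, -1.56], [0, 0, -1.68], [0, 0, -1.8], [0, 0, -1.92], [0, 0, -2.04], [0, 0, -2.16], [0, 0, -2.28], [0, 0, -2.4]])

```text
time: 3.53
position: [0.6606, 0.1278, 0.2609]
ee_rot: [-0.581, -3.087, 0.0]
contact_force: [-0.1, -0.3, -1.2]
width: 0.003
```

play_rows(claw=[0, 0, 0, 0, 0, 0, 0, 0, 0, 0, 0, 0, 0, 0], slide=[[0, 0, 0], [0, 0, 0], [0, 0, 0], [0, 0, 0.01], [0, 0, 0.02], [0, 0, 0.03], [0, 0, 0.03], [0, 0, 0.03], [0, 0, 0.03], [0, 0, 0.03], [0, 0, 0.03], [0, 0, 0.03], [0, 0, 0.03], [0, 0, 0.03]], delta_rot=[[0, 0, -0.12], [0, 0, -0.24], [0, 0, -0.36], [0, 0, -0.48], [0, 0, -0.6], [0, 0, -0.72], [0, 0, -0.84], [0, 0, -0.96], [0, 0, -1.08], [0, 0, -1.2], [0, 0, -1.32], [0, 0, -1.44], [0, 0, -1.53], [0, 0, -1.53]])

```text
time: 4.7
position: [0.6606, 0.1278, 0.231]
ee_rot: [1.717, -2.63, -0.0]
contact_force: [0.5, 0.0, -0.1]
width: 0.004
```

Run:
```python
from h import *
s=env.get_state(); print(s['time'],s['position'],s['qpos'],s['ee_rot'],s['contact_force'],s['width'])
print(R.from_rotvec(s['ee_rot']).as_matrix().round(3))
snap('wrist','pics/w2.png')
```

```text
4.7 [0.66060354 0.12780848 0.23096163] [ 1.91110471e-01  6.06333430e-01  5.48301462e-01  1.51339474e+00
  1.37549835e-06 -9.65566201e-01] [ 1.71698023e+00 -2.63019376e+00 -3.75853674e-04] [ 0.52911833  0.03979974 -0.06728878] 0.0036551104251947735
[[-0.402 -0.915 -0.001]
 [-0.915  0.402 -0.   ]
 [ 0.     0.001 -1.   ]]
```

View pics/w2.png

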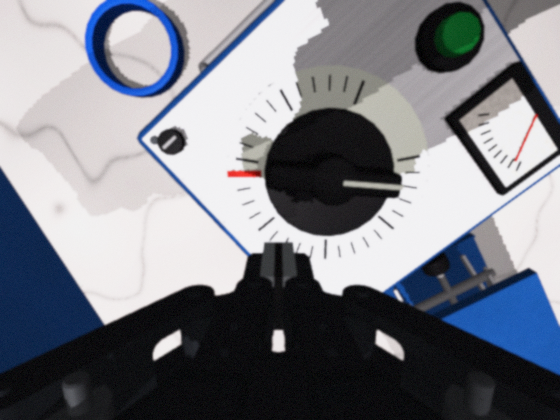

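Run:
```python
from h import *
f='pics/w2.png'; g=cv2.cvtColor(cv2.imread(f),cv2.COLOR_BGR2GRAY)
pts=[]
for a in np.radians(np.r_[np.arange(-170,-10,5),np.arange(20,100,5)]):
    for r in np.arange(50,90,.5):
        u,v=329+r*np.cos(a),172+r*np.sin(a)
        if g[int(round(v)),int(round(u))]>75: pts.append(ray(f,u,v,.149)[:2]); break
pts=np.array(pts)
A=np.c_[2*pts,np.ones(len(pts))]; s=np.linalg.lstsq(A,(pts**2).sum(1),rcond=None)[0]
C=s[:2]; print('C',C,'r',np.sqrt(s[2]+C@C), np.std(np.hypot(*(pts-C).T)))
u,v=col(f,0); k=(u>220)&(u<265)&(v>160)&(v<185); p=np.array([ray(f,a,b,.142)[:2] for a,b in zip(u[k],v[k])])
print('red',k.sum(),ang(p.mean(0),C))
# index: bright pixels inside dark skirt
yy,xx=np.mgrid[170:195,340:396]; m=g[170:195,340:396]>110
q=np.array([ray(f,a,b,.176)[:2] for a,b in zip(xx[m],yy[m])]); print(len(q),ang(q.mean(0),C),ang(q.mean(0),[.619,.1177])); w=np.linalg.svd(q-q.mean(0))[2][0]; print(np.degrees(np.arctan2(w[1],w[0])))
P=np.array([.6606,.1278]); b=np.radians(-24); 
for c in(C,np.array([.619,.1177])):
  d=P-c; print('along,perp',d@[np.cos(b),np.sin(b)],d@[-np.sin(b),np.cos(b)])
```

```text
C [0.61775386 0.11715031] r 0.044677007637264045 0.0010050765638031649
red 192 (np.float64(0.059870926955612476), np.float64(-23.37059832294185))
288 (np.float64(0.021244644271339295), np.float64(151.85456738776315)) (np.float64(0.022110166769221767), np.float64(154.63494449176667))
-26.807887835968298
along,perp 0.03481027944249181 0.02715607501880048
along,perp 0.03389545094286659 0.026147053474143544
```

play_rows(claw=[0, 0, 0, 0, 0], slide=[[0, 0, 0.02], [0, 0, 0.04], [0, 0, 0.06], [0, 0, 0.071], [0, 0, 0.071]], delta_rot=[[0, 0, 0], [0, 0, 0], [0, 0, 0], [0, 0, 0], [0, 0, 0]])

```text
time: 5.17
position: [0.6593, 0.1276, 0.1574]
ee_rot: [1.705, -2.634, -0.003]
contact_force: [-0.8, 0.4, 0.1]
width: -0.003
```

```bash
cat >> h.py <<'E'
C=np.array([.618,.1173])
def arc(start,betas,r=.033,off=.019):
    # start = (x,y,yawdeg) of commanded pose; betas = pushed-end angles, deg
    x0,y0,w=start; M=R.from_euler('z',w,degrees=True).as_matrix()[:2,:2]
    sl=[];dr=[]
    for b in betas:
        e=np.array([np.cos(np.radians(b)),np.sin(np.radians(b))]); n=np.array([-e[1],e[0]])
        d=M.T@(C+r*e+off*n-[x0,y0]); sl.append([round(d[0],4),round(-d[1],4),0]); 
        dr.append([0,0,round(-np.radians((b-90-w+180)%360-180),3)])
    print(sl);print(dr)
E
python3 - <<'E'
from h import *
s=env.get_state(); print(s['time'],s['position'],s['contact_force'])
arc((.661,.128,-113.7),[-15,-18,-21,-24,-27]+list(np.linspace(-30.2,-78,15)))
E
```

```text
5.1667 [0.65932012 0.12759146 0.15740685] [-0.80406981  0.44484791  0.12691378]
[[np.float64(0.0033), np.float64(0.0053), 0], [np.float64(0.0049), np.float64(0.0041), 0], [np.float64(0.0065), np.float64(0.003), 0], [np.float64(0.0083), np.float64(0.002), 0], [np.float64(0.01), np.float64(0.001), 0], [np.float64(0.0119), np.float64(0.0001), 0], [np.float64(0.014), np.float64(-0.0007), 0], [np.float64(0.0162), np.float64(-0.0014), 0], [np.float64(0.0184), np.float64(-0.002), 0], [np.float64(0.0206), np.float64(-0.0025), 0], [np.float64(0.0229), np.float64(-0.0028), 0], [np.float64(0.0251), np.float64(-0.003), 0], [np.float64(0.0274), np.float64(-0.003), 0], [np.float64(0.0297), np.float64(-0.0029), 0], [np.float64(0.0319), np.float64(-0.0027), 0], [np.float64(0.0342), np.float64(-0.0023), 0], [np.float64(0.0364), np.float64(-0.0019), 0], [np.float64(0.0386), np.float64(-0.0012), 0], [np.float64(0.0407), np.float64(-0.0005), 0], [np.float64(0.0428), np.float64(0.0004), 0]]
[[0, 0, np.float64(-0.152)], [0, 0, np.float64(-0.099)], [0, 0, np.float64(-0.047)], [0, 0, np.float64(0.005)], [0, 0, np.float64(0.058)], [0, 0, np.float64(0.113)], [0, 0, np.float64(0.173)], [0, 0, np.float64(0.233)], [0, 0, np.float64(0.292)], [0, 0, np.float64(0.352)], [0, 0, np.float64(0.411)], [0, 0, np.float64(0.471)], [0, 0, np.float64(0.531)], [0, 0, np.float64(0.59)], [0, 0, np.float64(0.65)], [0, 0, np.float64(0.709)], [0, 0, np.float64(0.769)], [0, 0, np.float64(0.829)], [0, 0, np.float64(0.888)], [0, 0, np.float64(0.948)]]
```

play_rows(claw=[0, 0, 0, 0, 0, 0, 0, 0, 0, 0, 0, 0, 0, 0, 0, 0, 0, 0, 0], slide=[[0.004, 0.001, 0], [0.007, 0.002, 0], [0.0083, 0.002, 0], [0.01, 0.001, 0], [0.012, 0, 0], [0.014, -0.0007, 0], [0.0162, -0.0014, 0], [0.0184, -0.002, 0], [0.0206, -0.0025, 0], [0.023, -0.0028, 0], [0.025, -0.003, 0], [0.0274, -0.003, 0], [0.0297, -0.003, 0], [0.032, -0.0027, 0], [0.0342, -0.0023, 0], [0.0364, -0.002, 0], [0.0386, -0.0012, 0], [0.0407, -0.0005, 0], [0.0428, 0.0004, 0]], delta_rot=[[0, 0, 0], [0, 0, 0], [0, 0, 0], [0, 0, 0.06], [0, 0, 0.115], [0, 0, 0.17], [0, 0, 0.23], [0, 0, 0.29], [0, 0, 0.35], [0, 0, 0.41], [0, 0, 0.47], [0, 0, 0.53], [0, 0, 0.59], [0, 0, 0.65], [0, 0, 0.71], [0, 0, 0.77], [0, 0, 0.83], [0, 0, 0.89], [0, 0, 0.95]])

```text
time: 6.75
position: [0.6439, 0.0888, 0.1616]
ee_rot: [-0.311, 3.123, 0.0]
contact_force: [3.4, -1.2, -0.7]
width: -0.0
```

Run:
```python
from h import *
s=env.get_state(); print(s['time'],s['position'],s['contact_force'])
x=R.from_rotvec(s['ee_rot']).as_matrix()[:,0]; print(np.degrees(np.arctan2(x[1],x[0])))
b=np.radians(-78); print('cmd',C+.033*np.array([np.cos(b),np.sin(b)])+.019*np.array([-np.sin(b),np.cos(b)]))
snap('wrist','pics/w3.png')
```

```text
6.75 [0.64390929 0.08879733 0.16155732] [ 3.39925151 -1.19044457 -0.72604979]
-168.63437015379066
cmd [0.64344589 0.08897145]
```

View pics/w3.png

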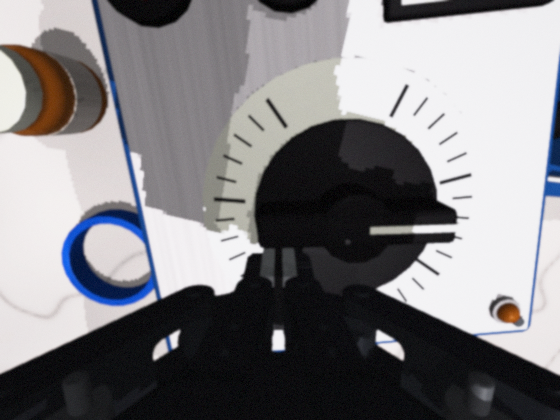

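Force is about 3.5 N and the bar lies square to the finger, with the index from (370,230) to (455,229). I'll continue.

Run:
```python
from h import *
np.set_printoptions(legacy='1.25')
arc((.6434,.0890,-168.),np.linspace(-81.5,-148,20))
b=np.radians(-148); x,y=C+.033*np.array([np.cos(b),np.sin(b)])+.019*np.array([-np.sin(b),np.cos(b)]); print(x,y)
arc((x,y,-148-90),np.r_[np.linspace(-151.5,-186,11),-188,-189,-189])
```

```text
[[0.002, -0.0011, 0], [0.0041, -0.0021, 0], [0.0063, -0.0029, 0], [0.0085, -0.0037, 0], [0.0108, -0.0042, 0], [0.013, -0.0047, 0], [0.0154, -0.0049, 0], [0.0177, -0.0051, 0], [0.02, -0.0051, 0], [0.0223, -0.005, 0], [0.0246, -0.0047, 0], [0.0269, -0.0043, 0], [0.0292, -0.0037, 0], [0.0314, -0.003, 0], [0.0336, -0.0022, 0], [0.0357, -0.0012, 0], [0.0378, -0.0002, 0], [0.0397, 0.0011, 0], [0.0416, 0.0024, 0], [0.0435, 0.0038, 0]]
[[0, 0, 0.061], [0, 0, 0.122], [0, 0, 0.183], [0, 0, 0.244], [0, 0, 0.305], [0, 0, 0.367], [0, 0, 0.428], [0, 0, 0.489], [0, 0, 0.55], [0, 0, 0.611], [0, 0, 0.672], [0, 0, 0.733], [0, 0, 0.794], [0, 0, 0.855], [0, 0, 0.916], [0, 0, 0.977], [0, 0, 1.038], [0, 0, 1.1], [0, 0, 1.161], [0, 0, 1.222]]
0.6000828788472689 0.08369975045333215
[[0.0021, -0.0011, 0], [0.0041, -0.0021, 0], [0.0063, -0.0029, 0], [0.0085, -0.0036, 0], [0.0107, -0.0042, 0], [0.0129, -0.0046, 0], [0.0152, -0.0049, 0], [0.0175, -0.005, 0], [0.0198, -0.0051, 0], [0.0221, -0.005, 0], [0.0243, -0.0047, 0], [0.0257, -0.0045, 0], [0.0263, -0.0044, 0], [0.0263, -0.0044, 0]]
[[0, 0, 0.061], [0, 0, 0.121], [0, 0, 0.182], [0, 0, 0.242], [0, 0, 0.302], [0, 0, 0.362], [0, 0, 0.422], [0, 0, 0.483], [0, 0, 0.543], [0, 0, 0.603], [0, 0, 0.663], [0, 0, 0.698], [0, 0, 0.716], [0, 0, 0.716]]
```

play_rows(claw=[0, 0, 0, 0, 0, 0, 0, 0, 0, 0, 0, 0, 0, 0, 0, 0, 0, 0, 0, 0], slide=[[0.002, -0.001, 0], [0.004, -0.002, 0], [0.0063, -0.003, 0], [0.0085, -0.0037, 0], [0.0108, -0.0042, 0], [0.013, -0.0047, 0], [0.0154, -0.005, 0], [0.0177, -0.005, 0], [0.02, -0.005, 0], [0.0223, -0.005, 0], [0.0246, -0.0047, 0], [0.027, -0.0043, 0], [0.0292, -0.0037, 0], [0.0314, -0.003, 0], [0.0336, -0.0022, 0], [0.0357, -0.0012, 0], [0.0378, 0, 0], [0.04, 0.001, 0], [0.0416, 0.0024, 0], [0.0435, 0.0038, 0]], delta_rot=[[0, 0, 0.06], [0, 0, 0.12], [0, 0, 0.18], [0, 0, 0.244], [0, 0, 0.305], [0, 0, 0.367], [0, 0, 0.428], [0, 0, 0.49], [0, 0, 0.55], [0, 0, 0.61], [0, 0, 0.67], [0, 0, 0.733], [0, 0, 0.794], [0, 0, 0.855], [0, 0, 0.916], [0, 0, 0.977], [0, 0, 1.04], [0, 0, 1.1], [0, 0, 1.16], [0, 0, 1.22]])

```text
time: 8.47
position: [0.6, 0.0833, 0.1613]
ee_rot: [1.533, 2.74, -0.0]
contact_force: [1.0, -4.1, 2.0]
width: -0.001
```

play_rows(claw=[0, 0, 0, 0, 0, 0, 0, 0, 0, 0, 0, 0, 0, 0], slide=[[0.002, -0.001, 0], [0.004, -0.002, 0], [0.0063, -0.003, 0], [0.0085, -0.0036, 0], [0.0107, -0.0042, 0], [0.013, -0.0046, 0], [0.0152, -0.005, 0], [0.0175, -0.005, 0], [0.0198, -0.005, 0], [0.0221, -0.005, 0], [0.0243, -0.0047, 0], [0.0257, -0.0045, 0], [0.0263, -0.0044, 0], [0.0263, -0.0044, 0]], delta_rot=[[0, 0, 0.06], [0, 0, 0.12], [0, 0, 0.18], [0, 0, 0.24], [0, 0, 0.3], [0, 0, 0.36], [0, 0, 0.42], [0, 0, 0.483], [0, 0, 0.543], [0, 0, 0.6], [0, 0, 0.663], [0, 0, 0.7], [0, 0, 0.716], [0, 0, 0.716]])

```text
time: 9.63
position: [0.5822, 0.1038, 0.161]
ee_rot: [2.394, 2.033, 0.001]
contact_force: [-0.1, -2.5, 1.9]
width: -0.007
```

Run:
```python
from h import *
s=env.get_state(); print(s['time'],s['position'],s['contact_force'])
x=R.from_rotvec(s['ee_rot']).as_matrix()[:,0]; print(np.degrees(np.arctan2(x[1],x[0])))
snap('wrist','pics/w4.png')
```

```text
9.6333 [0.58223943 0.10380359 0.16098529] [-0.10305857 -2.48282994  1.85656487]
80.67878368547332
```

View pics/w4.png

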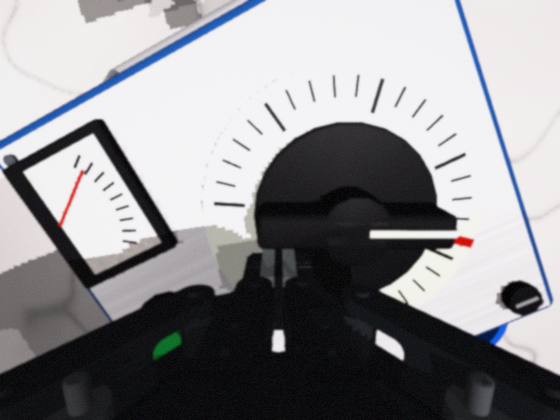

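The index bar at (370–457,234) is now just short of the red line at (465,242). Next I'll measure the remaining angle.

```bash
cat >> h.py <<'E'
def idx(f,x0,x1,y0,y1,th=150):
    g=cv2.cvtColor(cv2.imread(f),cv2.COLOR_BGR2GRAY); yy,xx=np.mgrid[y0:y1,x0:x1]; m=g[y0:y1,x0:x1]>th
    q=np.array([ray(f,a,b,.176)[:2] for a,b in zip(xx[m],yy[m])]); w=np.linalg.svd(q-q.mean(0))[2][0]
    return len(q),q.mean(0),np.degrees(np.arctan2(w[1],w[0])),q
def red(f,x0,x1,y0,y1):
    u,v=col(f,0); k=(u>x0)&(u<x1)&(v>y0)&(v<y1); return np.array([ray(f,a,b,.142)[:2] for a,b in zip(u[k],v[k])])
E
python3 - <<'E'
from h import *
f='pics/w4.png'
n,m,a,q=idx(f,366,450,222,246); print(n,m,a,ang(m,C))
p=red(f,450,480,230,255); print(len(p),ang(p.mean(0),C))
for b in(-9,-12,-15,-23.4):
  e=np.array([np.cos(np.radians(b)),np.sin(np.radians(b))]); print(b,proj(f,[*(C+.045*e),.152]),proj(f,[*(C+.042*e),.176]),proj(f,[*(C+.005*e),.176]))
print(proj(f,[*(C+.065*np.array([np.cos(np.radians(-23.4)),np.sin(np.radians(-23.4))])),.142]))
# skirt centre refit
g=cv2.cvtColor(cv2.imread(f),cv2.COLOR_BGR2GRAY); pts=[]
for t in np.radians(np.arange(-160,-10,5)):
    for r in np.arange(70,120,.5):
        u,v=346+r*np.cos(t),213+r*np.sin(t)
        if g[int(round(v)),int(round(u))]>100: pts.append(ray(f,u,v,.1495)[:2]); break
pts=np.array(pts);A=np.c_[2*pts,np.ones(len(pts))]; s=np.linalg.lstsq(A,(pts**2).sum(1),rcond=None)[0]; c=s[:2]
print('C',c,np.sqrt(s[2]+c@c),np.std(np.hypot(*(pts-c).T)),ang(p.mean(0),c),ang(m,c))
E
```

```text
583 [0.63919651 0.11312754] -9.797947288001364 (np.float64(0.0216032746127143), np.float64(-11.136093911058495))
145 (np.float64(0.06749249326545478), np.float64(-24.05381148641253))
-9 [437.80987732 215.09886319] [458.00052933 231.74244038] [368.74055811 232.23278687]
-12 [437.10178598 219.73081293] [457.14279625 236.73503632] [368.68241257 232.82902914]
-15 [436.14884147 224.31649143] [456.01904103 241.6742909 ] [368.59145821 233.42322901]
-23.4 [432.22520713 236.81169155] [451.51281822 255.11546084] [368.1651078  235.06238553]
[459.17488362 238.83036471]
C [0.61803676 0.11638649] 0.04504983412318061 0.0002169705247767426 (np.float64(0.06709158125457335), np.float64(-23.35420116418648)) (np.float64(0.021409241947126), np.float64(-8.755684921704004))
```

Run:
```python
from h import *
np.set_printoptions(legacy='1.25')
s=env.get_state();b=np.radians(-189); x,y=C+.033*np.array([np.cos(b),np.sin(b)])+.019*np.array([-np.sin(b),np.cos(b)]); print(x,y,s['position'])
arc((x,y,81),[-191,-193.5,-196,-198.5,-200.5,-202,-202.5])
```

```text
0.5824340299245961 0.10369625887501999 [0.58226553 0.103796   0.16085333]
[[0.0012, -0.0006, 0], [0.0026, -0.0014, 0], [0.0042, -0.0021, 0], [0.0057, -0.0027, 0], [0.007, -0.0031, 0], [0.0079, -0.0034, 0], [0.0082, -0.0035, 0]]
[[0, 0, 0.035], [0, 0, 0.079], [0, 0, 0.122], [0, 0, 0.166], [0, 0, 0.201], [0, 0, 0.227], [0, 0, 0.236]]
```

play_rows(claw=[0, 0, 0, 0, 0, 0, 0, 0, 0], slide=[[0.0012, -0.0006, 0], [0.0026, -0.0014, 0], [0.0042, -0.002, 0], [0.0057, -0.0027, 0], [0.007, -0.003, 0], [0.008, -0.0034, 0], [0.0082, -0.0035, 0], [0.0082, -0.0035, 0], [0.0082, -0.0035, 0]], delta_rot=[[0, 0, 0.035], [0, 0, 0.08], [0, 0, 0.12], [0, 0, 0.166], [0, 0, 0.2], [0, 0, 0.227], [0, 0, 0.236], [0, 0, 0.236], [0, 0, 0.236]])

```text
time: 10.43
position: [0.58, 0.1126, 0.1604]
ee_rot: [2.616, 1.739, 0.0]
contact_force: [-0.1, -3.4, 2.4]
width: -0.002
```

Run:
```python
from h import *
s=env.get_state(); print(s['time'],s['position'],s['contact_force'])
x=R.from_rotvec(s['ee_rot']).as_matrix()[:,0]; print(np.degrees(np.arctan2(x[1],x[0])))
f='pics/w5.png'; snap('wrist',f)
im=cv2.imread(f)
cv2.imwrite('pics/w5z.png',cv2.resize(im[140:320,240:480],None,fx=3.3,fy=3.3,interpolation=2))
```

```text
10.4333 [0.58002008 0.11256264 0.16041417] [-0.14136381 -3.38554847  2.43544177]
67.21960956670235
```

View pics/w5z.png

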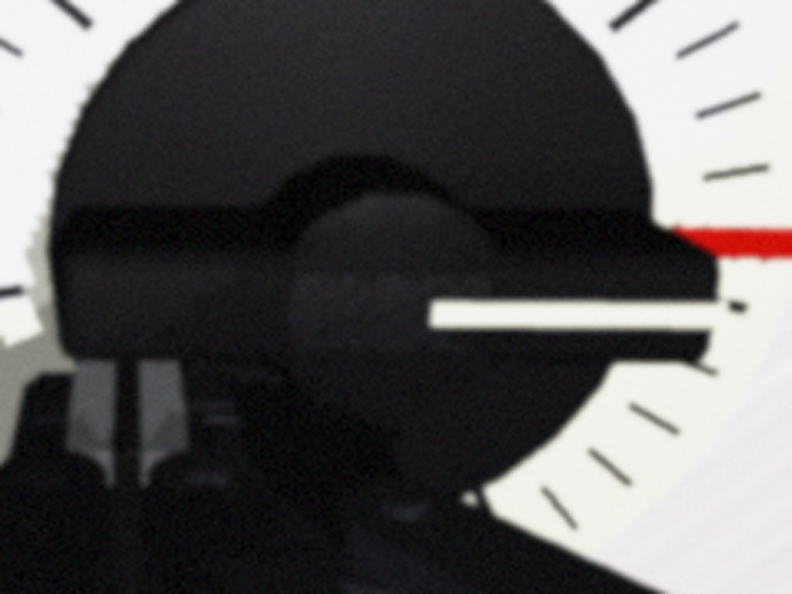

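The index mark (v≈315 in the crop) and the red line (v≈243) look parallel, with only height parallax between them. I'll measure that before retreating.

Run:
```python
from h import *
f='pics/w5.png'
n,m,a,q=idx(f,368,450,226,244); print('idx',n,m,a,ang(m,C))
p=red(f,440,510,200,225); w=np.linalg.svd(p-p.mean(0))[2][0]; print('red',len(p),np.degrees(np.arctan(w[1]/w[0])),ang(p.mean(0),C))
g=cv2.cvtColor(cv2.imread(f),cv2.COLOR_BGR2GRAY); pts=[]
for t in np.radians(np.arange(-160,-10,5)):
    for r in np.arange(70,120,.5):
        u,v=346+r*np.cos(t),213+r*np.sin(t)
        if g[int(round(v)),int(round(u))]>100: pts.append(ray(f,u,v,.1495)[:2]); break
pts=np.array(pts);A=np.c_[2*pts,np.ones(len(pts))]; s=np.linalg.lstsq(A,(pts**2).sum(1),rcond=None)[0]; c=s[:2]
print('C',c,np.sqrt(s[2]+c@c),ang(p.mean(0),c),ang(m,c))
```

```text
idx 610 [0.63760366 0.10832771] -23.484229933592005 (np.float64(0.021559348609698718), np.float64(-24.59281762508902))
red 308 -26.721453402121078 (np.float64(0.06286663493643266), np.float64(-23.90237425865142))
C [0.6179556  0.11650507] 0.044944174692485205 (np.float64(0.06258957041432056), np.float64(-23.22060184745261)) (np.float64(0.021281813801020816), np.float64(-22.596654180085935))
```

Index and red line agree to within about 1.5°. Now I back off, lift, and go above the green button.

play_rows(claw=[0, 0, 0, 0, 0, 0, 0, 0, 0, 0, 0, 0, 0], slide=[[-0.008, 0, 0], [-0.018, 0, 0], [-0.025, 0, 0], [-0.025, 0, -0.015], [-0.025, 0, -0.03], [-0.025, 0, -0.04], [-0.035, -0.012, -0.04], [-0.05, -0.025, -0.04], [-0.06, -0.035, -0.04], [-0.0667, -0.043, -0.04], [-0.0667, -0.043, -0.04], [-0.0667, -0.043, -0.04], [-0.0667, -0.043, -0.04]], delta_rot=[[0, 0, 0], [0, 0, 0], [0, 0, 0], [0, 0, 0], [0, 0, 0], [0, 0, 0], [0, 0, 0], [0, 0, 0], [0, 0, 0], [0, 0, 0], [0, 0, 0], [0, 0, 0], [0, 0, 0]])

```text
time: 11.57
position: [0.5149, 0.0679, 0.2004]
ee_rot: [2.618, 1.737, 0.001]
contact_force: [0.4, -0.6, -0.1]
width: 0.0
```

Run:
```python
from h import *
s=env.get_state(); print(s['time'],s['position'],s['contact_force'])
f='pics/w6.png'; snap('wrist',f); snap('scene','pics/s6.png'); snap('side','pics/d6.png')
a=cv2.imread(f); b=cv2.resize(cv2.imread('pics/d6.png')[140:250,200:375],None,fx=3,fy=3,interpolation=2)
A=np.zeros((600,800,3),np.uint8); A[:264,:352]=cv2.resize(a,(352,264)); A[264:594,:525]=b
c=cv2.resize(cv2.imread('pics/s6.png')[150:270,220:350],None,fx=2.1,fy=2.1,interpolation=2); A[264:264+252,525:525+273]=c
cv2.imwrite('pics/m6.png',A)
u,v=279,245
for p in([.515,.0672,.158],[.618,.117,.176]): print(proj(f,p),proj('pics/d6.png',p))
```

```text
11.5667 [0.51488128 0.06792041 0.20040836] [ 0.44533518 -0.63381957 -0.07303493]
[277.806376   231.29099022] [253.2672154  209.66733801]
[435.47046815  74.29259332] [300.32805024 173.24300237]
```

View pics/m6.png

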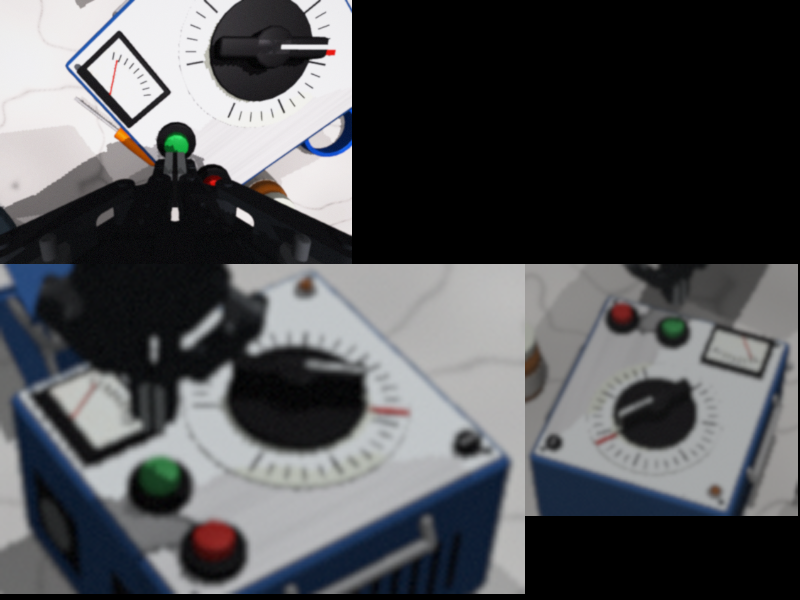

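All three views show the index at the red line and the fingertip over the green button, seen at (278,231) in the wrist picture. One numeric check comes before the press.

Run:
```python
from h import *
f='pics/w6.png'
n,m,a,q=idx(f,448,510,66,84,170); print('idx',n,a,ang(m,C),ang(m,[.618,.1165]))
p=red(f,515,540,72,95); print('red',len(p),ang(p.mean(0),C),ang(p.mean(0),[.618,.1165]))
h=cv2.cvtColor(cv2.imread(f),cv2.COLOR_BGR2HSV); g=(h[...,0]>45)&(h[...,0]<85)&(h[...,1]>120); v,u=np.where(g); k=(v<260)&(v>180)
print(k.sum(),u[k].min(),u[k].max(),v[k].min(),[ray(f,x,y,.158)[:2] for x,y in((u[k].min(),230),(u[k].max(),230),(278,v[k].min()))])
# scene view of same
f='pics/s6.png'; p=red(f,255,270,225,240)
print('scene red',len(p), ang(p.mean(0),C) if len(p) else '')
n,m,a,q=idx(f,264,282,208,226,100); print('scene idx',n,a,ang(m,C))
```

```text
idx 442 -23.238537475693715 (np.float64(0.020993119689985275), np.float64(-23.35854454508924)) (np.float64(0.02068897253793407), np.float64(-21.324186562256276))
red 134 (np.float64(0.06808246087898583), np.float64(-23.603227418539014)) (np.float64(0.06776610554560532), np.float64(-22.983407839381066))
1165 255 301 209 [array([0.50272423, 0.07326215]), array([0.5281256 , 0.06255479]), array([0.52049781, 0.07994556])]
scene red 0 
scene idx 32 59.37305910886394 (np.float64(0.029027509699290785), np.float64(-50.42454665488016))
```

play_rows(claw=[0, 0, 0, 0, 0, 0, 0, 0, 0, 0], slide=[[0, 0, 0.015], [0, 0, 0.03], [0, 0, 0.038], [0, 0, 0.041], [0, 0, 0.044], [0, 0, 0.046], [0, 0, 0.0475], [0, 0, 0.0485], [0, 0, 0.0485], [0, 0, 0.0485]], delta_rot=[[0, 0, 0], [0, 0, 0], [0, 0, 0], [0, 0, 0], [0, 0, 0], [0, 0, 0], [0, 0, 0], [0, 0, 0], [0, 0, 0], [0, 0, 0]])

```text
time: 12.55
position: [0.5146, 0.068, 0.1552]
ee_rot: [2.617, 1.736, 0.004]
contact_force: [-21.3, -2.7, 48.7]
width: -0.002
```

The force is unexpectedly high, at 49 N up and 21 N sideways. I'll look before doing anything else.

Run:
```python
from h import *
s=env.get_state(); print(s['time'],s['position'],s['contact_force'],s['wrist_torque'],s['tau'])
snap('side','pics/d7.png'); snap('wrist','pics/w7.png')
A=np.zeros((420,800,3),np.uint8); A[:330]=0
A[:, :540]=cv2.resize(cv2.imread('pics/d7.png')[150:260,190:331],(540,420),interpolation=2)
A[:195,540:]=cv2.resize(cv2.imread('pics/w7.png'),(260,195))
cv2.imwrite('pics/m7.png',A)
```

```text
12.55 [0.51464544 0.06796605 0.15523354] [-21.34580032  -2.67954793  48.74375074] [-0.5206639   4.42572809 -0.04479649] [-1.64955128e-01 -4.92854512e+01  4.02174711e+01 -9.71359402e+00
 -9.87281883e-02 -2.90109701e-04]
```

View pics/m7.png

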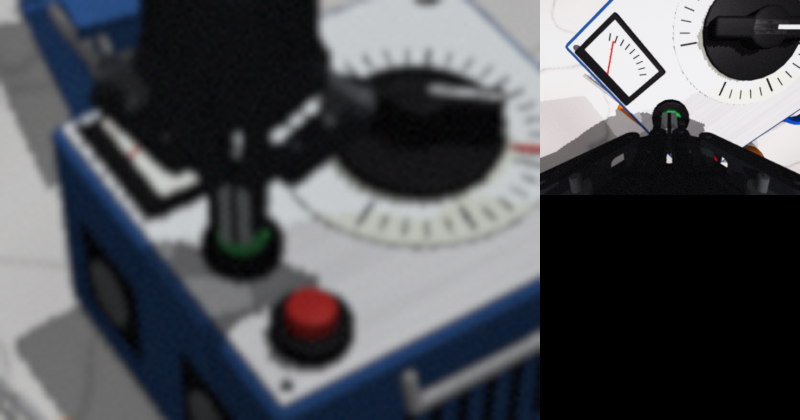

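The fingertip is on the green button alone, and the red button and dial look untouched. The moment also matches a force acting at the tip. I'll check the button's depth from the wrist picture.

Run:
```python
from h import *
for f in('pics/w6.png','pics/w7.png'):
    h=cv2.cvtColor(cv2.imread(f),cv2.COLOR_BGR2HSV); g=(h[...,0]>45)&(h[...,0]<85)&(h[...,1]>110)&(h[...,2]>40); v,u=np.where(g); k=(v<275)&(v>150)&(u>230)&(u<330)
    print(f,k.sum(),'u',u[k].min(),u[k].max(),'v',v[k].min(),v[k].max())
    for z in(.158,.155,.152):
        t=np.linspace(0,6.28,100); e=np.array([proj(f,[.5154+.012*np.cos(a),.0681+.012*np.sin(a),z]) for a in t]); print(z,e.min(0).round(1),e.max(0).round(1))
```

```text
pics/w6.png 1136 u 261 300 v 209 245
0.158 [257.8 210.5] [297.9 248.4]
0.155 [258.1 209.1] [297.6 246.5]
0.152 [258.4 207.8] [297.3 244.7]
pics/w7.png 325 u 259 304 v 235 253
0.158 [252.6 237.4] [304.1 285. ]
0.155 [253.  235.1] [303.6 281.9]
0.152 [253.5 233. ] [303.1 279. ]
```

play_rows(claw=[0, 0, 0], slide=[[0, 0, -0.002], [0, 0, -0.002], [0, 0, -0.002]], delta_rot=[[0, 0, 0], [0, 0, 0], [0, 0, 0]])

```text
time: 12.9
position: [0.5148, 0.068, 0.1557]
ee_rot: [2.617, 1.737, 0.003]
contact_force: [-9.9, -0.3, 23.8]
width: 0.001
```

play_rows(claw=[0, 0, 0], slide=[[0, 0, -0.002], [0, 0, -0.002], [0, 0, -0.002]], delta_rot=[[0, 0, 0], [0, 0, 0], [0, 0, 0]])

```text
time: 13.15
position: [0.5147, 0.068, 0.1566]
ee_rot: [2.617, 1.737, 0.001]
contact_force: [-2.3, 0.2, 4.9]
width: -0.0
```

play_rows(claw=[0, 0, 0], slide=[[0, 0, -0.002], [0, 0, -0.002], [0, 0, -0.002]], delta_rot=[[0, 0, 0], [0, 0, 0], [0, 0, 0]])

```text
time: 13.4
position: [0.5147, 0.068, 0.1581]
ee_rot: [2.617, 1.737, 0.001]
contact_force: [1.2, 0.7, 3.6]
width: -0.002
```

play_rows(claw=[0, 0, 0], slide=[[0, 0, -0.003], [0, 0, -0.003], [0, 0, -0.003]], delta_rot=[[0, 0, 0], [0, 0, 0], [0, 0, 0]])

```text
time: 13.65
position: [0.5145, 0.0679, 0.1609]
ee_rot: [2.617, 1.737, 0.0]
contact_force: [1.2, 1.0, 2.1]
width: 0.003
```

The force curve settles it. Below about .156 m it hits a hard stop, and above that it follows the 5 N spring (4.9, 3.6, then 2.1 N), so the button was fully in. Now I lift clear.

play_rows(claw=[0, 0, 0, 0, 0, 0, 0, 0, 0], slide=[[0, 0, -0.01], [0, 0, -0.03], [0, 0, -0.055], [-0.02, 0, -0.08], [-0.04, 0, -0.08], [-0.05, 0, -0.08], [-0.05, 0, -0.08], [-0.05, 0, -0.08], [-0.05, 0, -0.08]], delta_rot=[[0, 0, 0], [0, 0, 0], [0, 0, 0], [0, 0, 0], [0, 0, 0], [0, 0, 0], [0, 0, 0], [0, 0, 0], [0, 0, 0]])

```text
time: 14.4
position: [0.4948, 0.0223, 0.2402]
ee_rot: [-2.617, -1.737, 0.001]
contact_force: [-0.3, 0.5, -0.4]
width: 0.003
```

Run:
```python
from h import *
s=env.get_state(); print(s['time'],s['position'],s['contact_force'])
f='pics/w8.png'; snap('wrist',f); snap('side','pics/d8.png')
A=np.zeros((420,800,3),np.uint8)
A[:,:540]=cv2.resize(cv2.imread(f),(540,420)); A[:200,540:]=cv2.resize(cv2.imread('pics/d8.png')[130:350,170:434],(260,200))
cv2.imwrite('pics/m8.png',A)
h=cv2.imread('pics/d8.png').astype(int)-cv2.imread('pics/side0.png'); 
p=red(f,300,560,0,200); print('red',len(p),ang(p.mean(0),C) if len(p) else '')
c0,c1=proj(f,[*(C+.006*np.array([.918,-.397])),.176]),proj(f,[*(C+.036*np.array([.918,-.397])),.176]); print(c0,c1)
x0,x1=int(c0[0]),int(c1[0]); y=int(c0[1]+c1[1])//2
n,m,a,q=idx(f,x0+2,x1,max(0,y-9),y+9,170); print('idx',n,a,ang(m,C))
```

```text
14.4 [0.49479943 0.02226716 0.2402011 ] [-0.30954487  0.50049913 -0.4431226 ]
red 620 (np.float64(0.05536975123743087), np.float64(-99.90028209675307))
[425.56052247 -12.67341924] [479.39143075 -12.13033493]Traceback (most recent call last):
  File "<stdin>", line 11, in <module>
  File "h.py", line 30, in idx
    g=cv2.cvtColor(cv2.imread(f),cv2.COLOR_BGR2GRAY); yy,xx=np.mgrid[y0:y1,x0:x1]; m=g[y0:y1,x0:x1]>th
                                                            ~~~~~~~~^^^^^^^^^^^^^
    nn = _nx.indices(size, typ)
    res = empty((N,) + dimensions, dtype=dtype)
ValueError: negative dimensions are not allowed
```

View pics/m8.png

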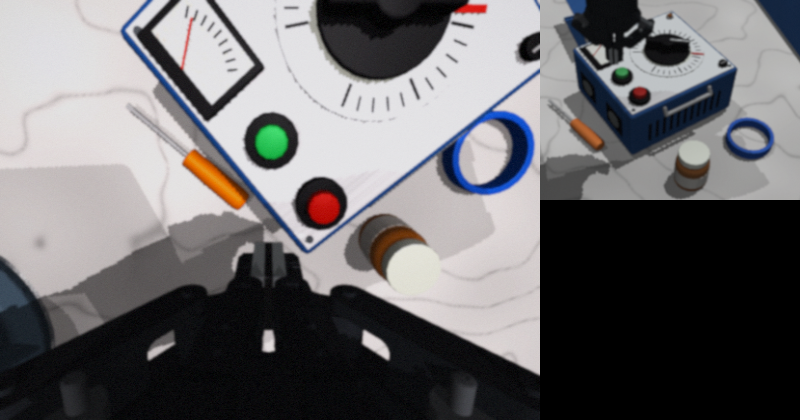

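Both buttons are out and the loose items are in place, but the wrist view cuts the index off. I'll compare the dial before and after the press in the scene and side views.

Run:
```python
from h import *
snap('scene','pics/s8.png')
for n in('s','d'):
    a,b=f'pics/{n}6.png',f'pics/{n}8.png'
    r=[]
    for f in(a,b):
        g=cv2.cvtColor(cv2.imread(f),cv2.COLOR_BGR2GRAY).astype(float)
        e=np.array([.918,-.397]); best=[]
        for t in np.arange(-45,0,.5):
            d=np.array([np.cos(np.radians(t)),np.sin(np.radians(t))])
            P=np.array([proj(f,[*(C+k*d),.176]) for k in np.linspace(.015,.04,20)],np.float32)
            best.append(cv2.remap(g.astype(np.float32),P[:,None,0],P[:,None,1],1).mean())
        b_=np.array(best); w=np.clip(b_-b_.max()*.7,0,None); r.append(((np.arange(-45,0,.5)*w).sum()/w.sum()).round(2))
    print(n,r)
```

```text
s [np.float64(-26.92), np.float64(-26.97)]
d [np.float64(-12.79), np.float64(-12.74)]
```

```bash
python3 -c "
from h import *
print(env.finish_job())"
```

```text
the job is handed in; nothing more can be done
None
```

I set the dial on the red line, then pressed and released the green button, and handed the job in at about 14.5 s. `finish_job` gives no verdict, so the result rests on my own checks.

**Dial:** I pushed the bar about 176° clockwise with the shut fingertips. The force readings were about 4 N, well under the 30 N limit. A wrist picture just before the press put the index at −23.3° and the red line at −23.5°. Comparing pictures from before and after the press, the dial moved less than 0.1°.

**Green button:** it went fully in. The force followed its spring up to about 5 N and then met a hard stop.

**Final state:** both buttons are out, the red one was never touched, and the loose things looked unmoved. The arm is clear, with under 1 N on the wrist.

Checks that failed or disagreed:
- **Too much force on the button:** I went a few millimetres past the stop and reached 49 N up, about 53 N in all. The contact looked to be fingertip only, so the 40 N limit on the arm and gripper body should not apply, and it is below the 120 N wrist limit.
- **Fingertip height:** the tool height at the stop read about 4 mm higher than the given button heights imply.
- **Button depth from pictures:** the wrist-image estimate was inconclusive, so "fully in" rests on the force readings.
- **Absolute dial angle:** the rough brightness fit in the scene and side views gave −27° and −13° for the index. I used those only for the before-and-after comparison.
- **Last wrist picture:** it cut off the index, so it could not be measured there.

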